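# Lock away the spent batteries

### The job

Turn the fastener on the steel battery box aside and raise the lid; put every loose spent battery on the bench (the flat black radio packs and the small 9-volt blocks, however many there are) into the box; then shut the lid and turn the fastener back over it until it drops fully home into its notch. Leave everything else on the bench where it is.

Things in the scene. Friction and masses are not known exactly. Their poses are not given: they have to be found in the camera images.
- box: grey sheet-steel battery box screwed to the bench: outside 170 (x) x 260 (y) x 110 mm high, walls and floor 4 mm, 119 mm high with its lid; inside one open space 162 x 252 mm. Origin at the centre of its underside; its -x side is the front (with the fastener), +x the hinge side, z up. It starts shut and locked
- box_floor (a point): centre of the box's inner floor, 4 mm above the bench, axes as the box's
- lid (a joint): angle of the lid about its hinge, rad: 0 = shut, grows as it opens, stop at 1.85 (leaning back past upright). A stiff friction hinge: the lid stays at any angle where it is left. About 6 N at the lid's bar raises it, less lowers it
- lid_grip (a point): middle of the lid's round steel bar handle: 10 mm thick, 80 mm long along the box's y, its axis 35 mm off the lid's outer face and 15 mm from the lid's free front edge, a post at each end. Moves with the lid; lid shut, it lies 72 mm in front of the box's centre (box -x), 55 mm towards the box's -y, and 153.5 mm above the bench
- lid_hinge (a point): fixed point on the lid's hinge line, at the middle of the box's +x rim, 110.5 mm up; the line runs along the box's y. The bar's axis turns about it at a radius of 163 mm
- latch (a joint): turn of the fastener's lever about its upright pivot, rad: 0 = locked (lever along the box's +y, parallel to the front, nose over the lid), grows anticlockwise seen from above to the open stop at 1.6 (lever straight out, along the box's -x). Nose clear of the lid above 1.3. Locking, its pin climbs a ramp on the lid's keep from 0.9, crest at 0.45 to 0.33, then drops into the notch at 0.1 to 0
- latch_lift (a joint): height of the fastener (lever, nose and all) above its rest against its spring, m: 0 in the notch and when open, 0.007 on the crest, stop at 0.011. The spring presses down with 6 to 9 N. Turned, the lever rides up and down by itself (4 to 10 N at the grip), or it can be lifted and turned. It must be free to rise and fall: cage the grip loosely, do not clamp it at one height
- latch_grip (a point): on the axis of the lever's upright black grip, a cylinder 16 mm across at the lever's free end, 65 mm from the pivot axis; its free part reaches from 19 mm below this point (top of the 14 mm wide flat lever) to 11 mm above. Locked it lies 155 mm above the bench. Moves with the lever, whose joint friction keeps it where it is left, except on the keep's slopes
- latch_pivot (a point): fixed point on the lever's pivot axis, on a bracket on the box's front, 107 mm in front of the box's centre (box -x), 35 mm towards the box's +y, 155 mm above the bench
- pack0: a loose spent radio battery pack, a plain black rectangular block 84 x 44 x 20 mm (x, y, z), 0.08 to 0.15 kg; it lies flat on its 84 x 44 face; origin at the centre of its underside as it lies at the start, x along its length, z up through its thickness. May be absent (None)
- pack1: a loose spent radio battery pack, a plain black rectangular block 84 x 44 x 20 mm (x, y, z), 0.08 to 0.15 kg; it lies flat on its 84 x 44 face; origin at the centre of its underside as it lies at the start, x along its length, z up through its thickness. May be absent (None)
- pack2: a loose spent radio battery pack, a plain black rectangular block 84 x 44 x 20 mm (x, y, z), 0.08 to 0.15 kg; it lies flat on its 84 x 44 face; origin at the centre of its underside as it lies at the start, x along its length, z up through its thickness. May be absent (None)
- block0: a loose spent 9-volt block battery, a small dark metal block 46 x 26.5 x 17.5 mm (x, y, z) with two snap terminals (3 mm) on its +x end, about 0.05 kg; it lies flat on its 46 x 26.5 face; origin at the centre of its underside as it lies at the start, x along its length, z up through its thickness. May be absent (None)
- block1: a loose spent 9-volt block battery, a small dark metal block 46 x 26.5 x 17.5 mm (x, y, z) with two snap terminals (3 mm) on its +x end, about 0.05 kg; it lies flat on its 46 x 26.5 face; origin at the centre of its underside as it lies at the start, x along its length, z up through its thickness. May be absent (None)
- block2: a loose spent 9-volt block battery, a small dark metal block 46 x 26.5 x 17.5 mm (x, y, z) with two snap terminals (3 mm) on its +x end, about 0.05 kg; it lies flat on its 46 x 26.5 face; origin at the centre of its underside as it lies at the start, x along its length, z up through its thickness. May be absent (None)
- tape: bystander: a roll of clear tape lying flat, 76 mm across, 25 mm high, origin under its centre
- stapler: bystander: a small black stapler, 88 x 28 x 40 mm, origin under its centre
- mug: bystander: a white mug, 80 mm across, 95 mm high, origin under its centre
- torch: bystander: a black hand torch lying down, 145 x 42 x 42 mm, origin under it
- handset: bystander: a black two-way radio handset lying down, 215 mm long with its aerial, 56 mm wide, 34 mm high, origin under its case
- carton: bystander: a small brown carton, 120 x 80 x 60 mm, origin under its centre
Mind the look-alikes: they are no part of the job. What is shaped like the pack1 but orange is not meant. Leave any turquoise look-alike of the block2 alone.

How it is judged:
On the way, in this order (a step that is already met when the one before it is completed fails the run):
1. the lid has been raised well open (above 1.2 rad) with the fastener turned aside (above 1.0 rad) (value of joint lid above 1.2 rad and value of joint latch above 1 rad), for 0.2 s.
2. every battery is inside the box (x of pack0 in the frame of box between -0.085 and 0.085 m and y of pack0 in the frame of box between -0.13 and 0.13 m and z of each of pack0, pack1, pack2, block0, block1, block2 in the frame of box below 0.108 m and x of pack1 in the frame of box between -0.085 and 0.085 m and y of pack1 in the frame of box between -0.13 and 0.13 m and x of pack2 in the frame of box between -0.085 and 0.085 m and y of pack2 in the frame of box between -0.13 and 0.13 m and x of block0 in the frame of box between -0.085 and 0.085 m and y of block0 in the frame of box between -0.13 and 0.13 m and x of block1 in the frame of box between -0.085 and 0.085 m and y of block1 in the frame of box between -0.13 and 0.13 m and x of block2 in the frame of box between -0.085 and 0.085 m and y of block2 in the frame of box between -0.13 and 0.13 m), for 0.2 s.
3. the lid is shut (value of joint lid below 0.04 rad), for 0.2 s.
4. the fastener is over the lid and down in its notch (value of joint latch below 0.15 rad and value of joint latch_lift below 0.0025 m), for 0.2 s.
At the end, for the whole second after the job is handed in: Every battery that was there lies at rest inside the battery box, the lid is shut (under 0.04 rad), the fastener is turned back over the lid (under 0.15 rad) and down in its notch (lift under 2.5 mm), and no bystander has been moved 40 mm or more (all of step 2 and all of step 4 and value of joint lid below 0.04 rad and linear speed of each of pack0, pack1, pack2, block0, block1, block2 below 0.03 m/s and distance of each of tape, stapler, mug, torch, handset, carton from where it was at the start of the episode below 0.04 m); the robot touches nothing.
It fails at once if another thing on the bench is shoved 40 mm or more, or the mug is tipped over (distance of any of tape, stapler, mug, torch, handset, carton from where it was at the start of the episode above 0.04 m or angle between mug's own z axis and vertical above 0.6 rad).
Of pack0, pack1, pack2, block0, block1, block2 only 3 to 5 are there at a start; the rules pass over those that are not, and their reading is None.
At some moment in a run one of pack0, pack1, pack2, block0, block1, block2 may be knocked a few centimetres aside while the robot is not near it.
Once in a run the grip may slacken for a moment while it holds something.
It also fails if it takes over 210 s, if anything falls off the work surface, if the arm or the gripper's body presses on something with over 40 N, if the wrist force passes 120 N, or if a joint passes its speed limit or range.

### The arm

A 6-joint arm with a two-finger parallel gripper is mounted at the origin on the work surface. World frame = base frame: x ahead of the robot, y to its left, z up, the work surface at z = 0. Lengths are in m, angles in rad, forces in N, time in s.
With the tool pointing down it reaches from about 0.375 to 0.975 m from the base axis. Payload 3.8 kg.
Tool frame: the origin (TCP) lies between the finger pads; the fingertips stand 22 mm ahead of it and the grasp point (between the pads) lies 3 mm ahead of it; z points along the fingers, y is the direction in which the jaws open and shut (so a half turn about z gives the same grasp; the last joint's range is limited). The gripper opens to 85 mm and grips with 20 to 120 N. Pads are 22 mm wide; open, the fingers measure 114 mm over their backs; the gripper's body (76 mm by 85 mm) begins 54 mm behind the grasp point. The pads swing forward as they close: fully open they stand 13 mm farther back than shut.
Start: joints at [-1.199, 0.264, 1.604, -0, 1.274, -0.037], TCP at [0.268, -0.619, 0.253] pointing down, gripper open.
Joint ranges: [-2.63, 2.63], [-0.94, 2.18], [0.31, 2.57], [-1.31, 4.45], [0, 2.66], [-2.55, 2.55]. Speed limits (rad/s): [2.57, 2.57, 3.14, 3.14, 3.14, 3.14].

### API

Orientations are given as a rotation vector (axis times angle).
In Python, from workcell import * gives the robot as it stands.
- The arm moves only by the tool step_arm, never from a script. Its argument "motion" is a list that holds one entry, the list of rows, each a list of 7 numbers: the finger opening in m, from 0 to 0.0854, then the shift along the world's x, y, z in m, then the turn, a rotation vector about the world's x, y, z in degrees. A call has exactly 8 rows; each row is the pose to reach, as a shift and turn from the pose measured when the call began; what a row does not reach only later rows make up. A row lasts 1/8 s, in which the tool goes at most 62.5 mm and 10.7 degrees, less where a joint would pass 70% of its speed; a pose out of reach is approached as far as the arm can. A call with a gripper value outside its range is refused whole. The fingers move at their own pace and stop on an object; "newtons" is the grip in N (left out, the last holds). Time passes only in rows, so rows that repeat a pose let the fingers close, or fill a call up. It gives the time, the measured TCP pose, the force and the opening at its end, in the units of the state.
- read_state(): the state, without advancing time (a new reading comes with each control period).
- read_camera(name): name is "side" or "top" or "wrist"; returns (picture, depth): 400x640x3 uint8, blue, green, red; 400x640 float32, m along the optical axis (not along the pixel's ray), 0 where there is no reading.
- get_calibration(name): a dict with "K" (3x3 intrinsics, pixels), "world_from_camera" (4x4, takes a point from camera to world coordinates). Camera axes: x right, y down, z forward; pixel columns grow to the right and rows downward; lengths in m; the calibration is good to about 2 mm. A picture is of the moment at which its call begins: read the wrist's pose just before it. get_calibration takes no time and is no camera call; for the wrist camera it gives the pose at the moment of the call.
- finish_job(): hands the job in, once; it reports no verdict.
Trained networks look in the newest picture that a camera, given by its name, has taken for a name from the list of things; names that differ only in an ending like _2 or _b are one class to them, and where a whole thing is asked for, a point or a joint stands for the part that bears it (a point fixed in the world has none). Each returns a list of dicts, best first, with "score" (0 to 1); they miss things now and then, are a little off and sometimes report something else, mostly with a low value. They report only what shows in the picture. A call takes as long as a camera call. They do not tell look-alikes from the thing itself.
- spot_in(camera, thing): "xyz" ([x, y, z] in m, in the coordinates of the camera as it stood for that picture, good to about 4 mm: the middle of the surface that is visible of it).
- regions_of(camera, thing): "region" (400x640 bool, what is visible of it).
The state is a dict: "time": time; "q": joint angles; "joint_vel": joint speeds; "joint_torque": joint torques, N m; "tool_pos": TCP position; "tcp_rot": TCP orientation; "wrist_force": force on the tool from outside, world axes, zero at the start; "torque": the same for the moment, N m; "width": opening from 0.0 (shut) to 1.0 (fully open).
Only numpy, scipy, OpenCV 4.12 (cv2) and the standard library are available. Lean on these libraries where they do the work, as an engineer would, in place of code of your own. Each camera call takes 0.05 s, during which the arm holds its last target. There are 200 camera calls.

## Working session

There is one attempt and no reset: what is moved stays moved. The work goes in short steps, Python scripts to look and compute and a tool call to move; the robot and the scene stay as the last step left them, time stands still between calls to the robot, and variables do not carry over. Pictures are saved under pics/ and viewed, on a budget of 14 in all, crops included, one or two more only if the job needs it, and the job is handed in when it is done.

Besides the shell and the picture viewer there is one more tool, called after "Request:" as name([rows], argument=value, ...), one row to a line, values as JSON. step_arm: Moves the arm, as the interface text tells. Its arguments: {"type":"object","properties":{"motion":{"type":"array"},"newtons":{"type":"number"}},"required":["motion"]}

```bash
ls; mkdir -p pics
cat > h.py <<'E'
from workcell import *
import numpy as np, cv2
def cam(n, save=None):
    W=np.array(get_calibration(n)["world_from_camera"]);K=np.array(get_calibration(n)["K"])
    p,d=read_camera(n)
    if save: cv2.imwrite("pics/"+save,p)
    return p,d,K,W
def world(d,K,W):
    v,u=np.mgrid[:d.shape[0],:d.shape[1]]
    P=np.stack([(u-K[0,2])*d/K[0,0],(v-K[1,2])*d/K[1,1],d],-1)
    return P@W[:3,:3].T+W[:3,3]
def proj(x,K,W):
    c=W[:3,:3].T@(np.array(x)-W[:3,3]); return (K@c/c[2])[:2]
E
cat > a.py <<'E'
from h import *
s=read_state();print(s['time'],s['tool_pos'],s['tcp_rot'],s['wrist_force'],s['width'])
for n in ["top","side"]:
    p,d,K,W=cam(n,n+"0.png");Pw=world(d,K,W);print(n,W[:3,3])
    for t in ["box","lid_grip","latch_grip","pack0","block0","tape","stapler","mug","torch","handset","carton"]:
        for r in regions_of(n,t):
            m=r["region"]&(d>0)
            if m.sum()<10: continue
            v,u=np.nonzero(m);q=Pw[m]
            top=q[:,2]>np.percentile(q[:,2],90)-.006
            rc=cv2.minAreaRect(q[top][:,:2].astype(np.float32)*1000)
            print(t,round(r["score"],2),"px",int(u.mean()),int(v.mean()),m.sum(),"med",np.median(q,0).round(3),"ztop",np.percentile(q[:,2],90).round(3),"rect",np.round(rc[0],0),np.round(rc[1],0),round(rc[2]),"bgr",p[m].mean(0).round())
E
python3 a.py
```

```text
pics
0.0 [ 0.26805907 -0.61874392  0.25195872] [-3.07404497e+00 -6.37232791e-01  5.78193421e-04] [ 0.51103696 -0.09644422 -0.64742377] 0.9980976413959726
top [0.38322004 0.07546607 1.18315287]
box 0.86 px 433 214 8134 med [ 0.517 -0.201  0.12 ] ztop 0.123 rect [ 518. -202.] [263. 208.] 8 bgr [131. 139. 139.]
lid_grip 0.82 px 438 213 6741 med [ 0.515 -0.214  0.12 ] ztop 0.123 rect [ 520. -215.] [264. 173.] 8 bgr [134. 141. 141.]
latch_grip 0.65 px 397 194 273 med [ 0.551 -0.103  0.139] ztop 0.153 rect [ 574. -102.] [69. 12.] 15 bgr [139. 149. 149.]
latch_grip 0.63 px 332 127 564 med [0.778 0.057 0.032] ztop 0.043 rect [781.  65.] [ 33. 115.] 18 bgr [39. 43. 50.]
pack0 0.77 px 335 202 473 med [0.56  0.047 0.021] ztop 0.024 rect [562.  46.] [83. 43.] 26 bgr [ 49. 133. 203.]
pack0 0.62 px 343 250 521 med [0.429 0.024 0.021] ztop 0.024 rect [429.  24.] [44. 84.] 28 bgr [ 58. 148. 207.]
block0 0.62 px 242 200 175 med [0.568 0.307 0.018] ztop 0.021 rect [569. 308.] [48. 26.] 88 bgr [114. 121. 132.]
block0 0.49 px 275 208 178 med [0.546 0.216 0.018] ztop 0.021 rect [547. 216.] [27. 46.] 87 b
[... 2523 characters left out ...]
 49.] 31 bgr [77. 86. 98.]
tape 0.65 px 344 273 506 med [0.432 0.201 0.022] ztop 0.027 rect [431. 199.] [75. 75.] 38 bgr [152. 163. 183.]
stapler 0.5 px 287 218 216 med [0.664 0.072 0.033] ztop 0.039 rect [668.  64.] [21. 73.] 11 bgr [45. 47. 54.]
mug 0.93 px 229 251 1131 med [0.752 0.277 0.061] ztop 0.092 rect [753. 266.] [78. 82.] 70 bgr [155. 163. 174.]
torch 0.95 px 254 209 408 med [0.775 0.086 0.031] ztop 0.043 rect [776.  84.] [31. 87.] 16 bgr [66. 70. 81.]
handset 0.87 px 345 358 1507 med [0.344 0.446 0.033] ztop 0.037 rect [360. 440.] [166.  71.] 3 bgr [67. 69. 76.]
carton 0.85 px 278 168 990 med [ 0.776 -0.104  0.057] ztop 0.063 rect [ 782. -127.] [ 85. 122.] 87 bgr [121. 153. 187.]
```

```bash
python3 -c "
import cv2
p=cv2.imread('pics/top0.png');cv2.imwrite('pics/top0c.png',cv2.resize(p[90:320,150:520],None,fx=2.15,fy=2.15,interpolation=cv2.INTER_CUBIC))"
```

```text
(no output)
```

View pics/top0c.png

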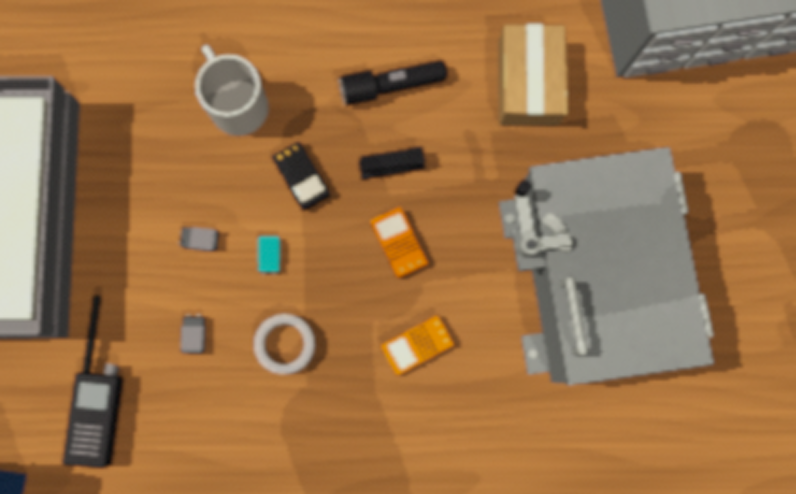

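The crop shows one black pack (crop 300,176; full px 290,171) and two grey 9V blocks (full px 242,200 and 240,244). Both orange packs (335,202; 343,250) and the turquoise block (275,208) are look-alikes, so I leave them. The stapler and torch are bystanders. Next I refine the box pose and check the areas outside the crop for other batteries.

```bash
cat > b.py <<'E'
from h import *
from scipy.optimize import minimize
p=cv2.imread('pics/top0.png')
p,d,K,W=cam("top","top1.png");P=world(d,K,W)
# lid plane rect
m=(abs(P[...,2]-.1195)<.006)&(abs(P[...,0]-.52)<.2)&(abs(P[...,1]+.21)<.15)
k=cv2.morphologyEx(m.astype(np.uint8),cv2.MORPH_OPEN,np.ones((9,9)))
print(cv2.minAreaRect(P[k>0][:,:2].astype(np.float32)*1000), np.median(P[k>0][:,2]))
# bar & latch
m=(P[...,2]>.142)&(P[...,2]<.175)&(abs(P[...,0]-.52)<.2)&(abs(P[...,1]+.21)<.2)
n,l,st,c=cv2.connectedComponentsWithStats(m.astype(np.uint8))
for i in range(1,n):
    if st[i,4]>4: q=P[l==i]; print(i,st[i,4],c[i].round(),q.mean(0).round(4),q[:,2].max().round(3),cv2.minAreaRect(q[:,:2].astype(np.float32)*1000))
big=p.copy(); cv2.imwrite("pics/top1.png",big)
E
python3 b.py
```

```text
((520.40869140625, -219.9740753173828), (263.7730407714844, 173.84922790527344), 7.0693488121032715) 0.11970300542816203
1 45 [393. 177.] [ 0.6026 -0.0949  0.1622] 0.17 ((603.1806640625, -95.8321304321289), (15.13065242767334, 13.043785095214844), 86.6031494140625)
2 36 [397. 203.] [ 0.5407 -0.1053  0.1447] 0.148 ((541.0598754882812, -106.08844757080078), (19.32257080078125, 15.347375869750977), 78.65241241455078)
5 155 [418. 237.] [ 0.4548 -0.1511  0.1581] 0.165 ((455.5838623046875, -152.0209503173828), (86.98602294921875, 10.842824935913086), 7.541193008422852)
```

View pics/top0.png

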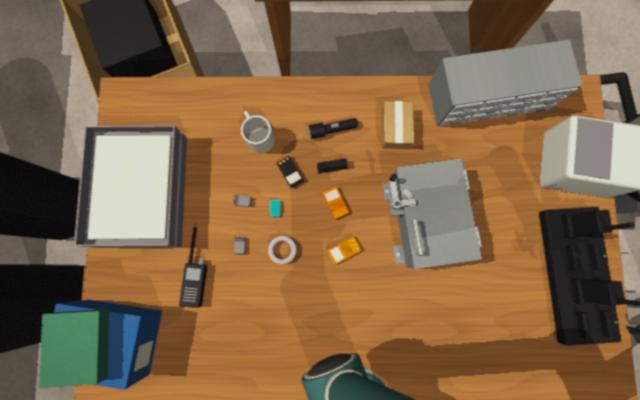

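No other batteries show on the bench, so there are three: one black pack and two grey blocks. I set off for the fastener grip.

Request:
step_arm([
  [[0.034, 0.04, 0.04, 0.02, 0, 0, -3], [0.034, 0.075, 0.085, 0.02, 0, 0, -8], [0.034, 0.11, 0.135, 0.02, 0, 0, -15.5], [0.034, 0.145, 0.185, 0.02, 0, 0, -15.5], [0.034, 0.18, 0.235, 0.02, 0, 0, -15.5], [0.034, 0.215, 0.285, 0.02, 0, 0, -15.5], [0.034, 0.25, 0.335, 0.02, 0, 0, -15.5], [0.034, 0.285, 0.385, 0.02, 0, 0, -15.5]],
])

```text
time: 2.25
tool_pos: [0.5543, -0.2327, 0.2736]
tcp_rot: [3.134, 0.217, 0.001]
wrist_force: [0.4, 0.1, 0.1]
width: 0.404
```

```bash
cat > st.py <<'E'
from h import *
from scipy.spatial.transform import Rotation as R
s=read_state();r=R.from_rotvec(s['tcp_rot']).as_matrix()
print(round(s['time'],2),s['tool_pos'].round(4),"jaw",np.degrees(np.arctan2(r[1,1],r[0,1])).round(1),"zax",r[:,2].round(3),"F",np.round(s['wrist_force'],1),"w",round(s['width'],3),"q",np.round(s['q'],2))
E
python3 st.py
```

```text
2.25 [ 0.5543 -0.2327  0.2736] jaw -82.1 zax [ 0.001 -0.    -1.   ] F [0.4 0.1 0.1] w 0.404 q [-0.44  0.11  1.74 -0.    1.28  0.99]
```

Request:
step_arm([
  [[0.034, 0.016, 0.046, 0, 0, 0, 0], [0.034, 0.033, 0.092, 0, 0, 0, 0], [0.034, 0.049, 0.137, 0, 0, 0, 0], [0.034, 0.049, 0.137, 0, 0, 0, 0], [0.034, 0.049, 0.137, -0.03, 0, 0, 0], [0.034, 0.049, 0.137, -0.04, 0, 0, 0], [0.034, 0.049, 0.137, -0.05, 0, 0, 0], [0.034, 0.049, 0.137, -0.05, 0, 0, 0]],
])

```text
time: 3.25
tool_pos: [0.6028, -0.0962, 0.223]
tcp_rot: [3.134, 0.216, -0.001]
wrist_force: [0.2, -0.7, -0.3]
width: 0.402
```

```bash
cat > w.py <<'E'
from h import *
import sys
import runpy; runpy.run_path('st.py')
p,d,K,W=cam("wrist",sys.argv[1]);P=world(d,K,W);np.savez("last.npz",d=d,K=K,W=W)
for x in eval(sys.argv[2]) if len(sys.argv)>2 else []: print(x,proj(x,K,W).round())
E
python3 w.py w1.png "[(.603,-.0955,.166),(.5407,-.1053,.155)]"
```

```text
3.25 [ 0.6028 -0.0962  0.223 ] jaw -82.1 zax [-0.001 -0.    -1.   ] F [ 0.2 -0.7 -0.3] w 0.402 q [-0.2   0.16  1.78 -0.    1.2   1.23]
(0.603, -0.0955, 0.166) [324. 237.]
(0.5407, -0.1053, 0.155) [326. 318.]
```

View pics/w1.png

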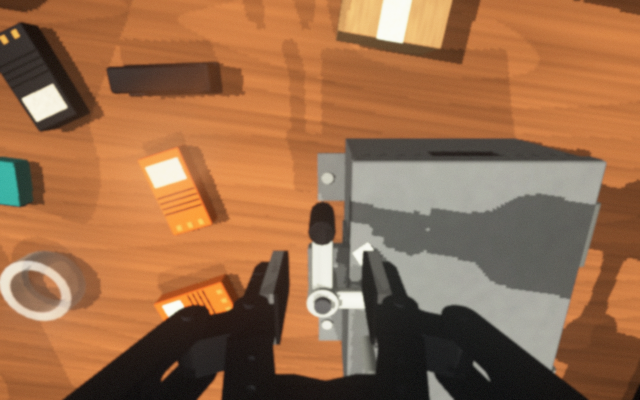

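Run:
```python
from h import *
z=np.load("last.npz");P=world(z['d'],z['K'],z['W']);print(z['W'][:3].round(3))
for v in range(200,250,6): print(v,P[v,321].round(4))
print(P[285,325].round(4))
for x in (270,290,362,375): print(x,P[300,x].round(3),P[265,x].round(3))
```

```text
[[ 0.136 -0.94  -0.314  0.684]
 [-0.991 -0.13  -0.042 -0.085]
 [-0.001  0.317 -0.948  0.343]]
200 [ 0.5688 -0.0961 -0.0009]
206 [ 0.6126 -0.092   0.1408]
212 [ 0.6126 -0.0921  0.1516]
218 [ 0.6125 -0.0922  0.1608]
224 [ 0.611  -0.0925  0.1661]
230 [ 0.6066 -0.0931  0.1645]
236 [ 0.6032 -0.0935  0.1649]
242 [ 0.5997 -0.094   0.1655]
248 [ 0.5811 -0.0961  0.1358]
[ 0.5529 -0.1027  0.1354]
270 [ 0.609 -0.075  0.238] [ 0.611 -0.072  0.217]
290 [ 0.44  -0.076 -0.002] [ 0.487 -0.072 -0.001]
362 [ 0.544 -0.13   0.135] [ 0.608 -0.113  0.201]
375 [ 0.614 -0.113  0.238] [ 0.618 -0.115  0.219]
```

Request:
step_arm([
  [[0.03, 0.002, 0.002, -0.03, 0, 0, 0], [0.028, 0.002, 0.002, -0.054, 0, 0, 0], [0.028, 0.002, 0.002, -0.054, 0, 0, 0], [0.028, 0.0, 0.009, -0.054, 0, 0, 8], [0.028, -0.003, 0.0175, -0.054, 0, 0, 16], [0.028, -0.007, 0.0255, -0.054, 0, 0, 24], [0.028, -0.012, 0.033, -0.054, 0, 0, 32], [0.028, -0.0185, 0.0395, -0.054, 0, 0, 40]],
])

```text
time: 4.3
tool_pos: [0.5904, -0.0613, 0.176]
tcp_rot: [2.857, 1.275, 0.017]
wrist_force: [5.9, -7.5, 5.5]
width: 0.33
```

```bash
python3 st.py
```

```text
4.3 [ 0.5904 -0.0613  0.176 ] jaw -41.9 zax [ 0.015 -0.008 -1.   ] F [ 5.9 -7.5  5.5] w 0.33 q [-0.14  0.16  1.87 -0.01  1.09  0.59]
```

Request:
step_arm([
  [[0.028, -0.0115, 0.009, 0.001, 0, 0, 6], [0.028, -0.02, 0.014, 0.001, 0, 0, 15], [0.028, -0.0295, 0.018, 0, 0, 0, 24], [0.028, -0.0395, 0.0205, 0, 0, 0, 33], [0.028, -0.0497, 0.0213, 0, 0, 0, 42], [0.028, -0.0587, 0.0207, 0, 0, 0, 50], [0.028, -0.0655, 0.0195, 0, 0, 0, 54], [0.028, -0.0655, 0.0195, 0, 0, 0, 54]],
])

```text
time: 5.3
tool_pos: [0.5259, -0.0421, 0.1781]
tcp_rot: [1.97, 2.435, 0.027]
wrist_force: [0.5, -0.8, 1.8]
width: 0.332
```

```bash
python3 st.py
```

```text
5.3 [ 0.5259 -0.0421  0.1781] jaw 12.1 zax [ 0.019  0.007 -1.   ] F [ 0.5 -0.8  1.8] w 0.332 q [-0.13  0.04  2.01  0.01  1.08 -0.35]
```

Request:
step_arm([
  [[0.03, 0, 0, 0.03, 0, 0, 0], [0.04, 0, 0, 0.06, 0, 0, 0], [0.05, -0.01, -0.02, 0.065, 0, 0, -10], [0.05, -0.025, -0.04, 0.065, 0, 0, -20], [0.05, -0.035, -0.06, 0.065, 0, 0, -30], [0.05, -0.045, -0.08, 0.065, 0, 0, -40], [0.05, -0.06, -0.1, 0.065, 0, 0, -50], [0.05, -0.07, -0.11, 0.065, 0, 0, -60]],
])

```text
time: 6.3
tool_pos: [0.4559, -0.1533, 0.2444]
tcp_rot: [2.919, 1.108, 0.017]
wrist_force: [-0.1, 1.0, -0.2]
width: 0.583
```

Request:
step_arm([
  [[0.05, 0, 0, 0, 0, 0, -10], [0.05, 0, 0, 0, 0, 0, -20], [0.05, 0, 0, 0, 0, 0, -30], [0.05, 0, 0, 0, 0, 0, -34], [0.05, 0, 0, 0, 0, 0, -34], [0.05, 0, 0, 0, 0, 0, -34], [0.05, 0, 0, 0, 0, 0, -34], [0.05, 0, 0, 0, 0, 0, -34]],
])

```text
time: 7.3
tool_pos: [0.456, -0.1533, 0.2444]
tcp_rot: [3.114, 0.206, 0.008]
wrist_force: [0.1, -0.2, -0.1]
width: 0.586
```

```bash
cat > c.py <<'E'
from h import *
import runpy; runpy.run_path('st.py')
for n in ("top","wrist","side"):
    p,d,K,W=cam(n,n+"c.png");P=world(d,K,W)
    m=(P[...,2]>.142)&(P[...,2]<.175)&(abs(P[...,0]-.52)<.15)&(abs(P[...,1]+.15)<.15)
    k,l,st,c=cv2.connectedComponentsWithStats(m.astype(np.uint8))
    for i in range(1,k):
        if st[i,4]>12: q=P[l==i]; print(n,st[i,4],c[i].round(),q.mean(0).round(4),q[:,2].max().round(3),cv2.minAreaRect(q[:,:2].astype(np.float32)*1000))
E
python3 c.py
```

```text
7.3 [ 0.456  -0.1533  0.2444] jaw -82.4 zax [ 0.007 -0.021 -1.   ] F [ 0.1 -0.2 -0.1] w 0.586 q [-0.36 -0.11  2.02 -0.02  1.22  1.08]
top 31 [397. 203.] [ 0.5397 -0.1039  0.1444] 0.149 ((541.2257690429688, -103.11717224121094), (16.84239387512207, 18.225080490112305), 25.82600212097168)
top 41 [372. 206.] [ 0.5301 -0.0399  0.1642] 0.17 ((530.337890625, -40.005889892578125), (14.704177856445312, 13.504170417785645), 88.21922302246094)
top 37 [415. 223.] [ 0.4889 -0.1463  0.1571] 0.162 ((488.6158447265625, -147.4410858154297), (20.03287696838379, 9.664451599121094), 8.691731452941895)
top 61 [420. 248.] [ 0.4276 -0.1547  0.1577] 0.163 ((429.4698486328125, -155.46826171875), (34.290802001953125, 9.599595069885254), 6.906585693359375)
wrist 1168 [140.  71.] [ 0.5318 -0.0412  0.1602] 0.167 ((531.5896606445312, -38.8640251159668), (15.547693252563477, 15.379094123840332), 57.859161376953125)
wrist 307 [258.  71.] [ 0.5406 -0.1029  0.1432] 0.145 ((540.7193603515625, -102.58484649658203), (11.400951385498047, 11.620306015014648), 6.70198917388916)
wrist 1908 [317. 209.] [ 0.4608 -0.149   0.1564] 0.159 ((456.56658935546875, -149.5368194580078), (89.30205535888672, 9.955269813537598), 8.004905700683594)
side 109 [375. 159.] [ 0.4559 -0.1461  0.1555] 0.163 ((455.73297119140625, -147.60403442382812), (89.72893524169922, 12.496805191040039), 8.963935852050781)
side 13 [345. 165.] [ 0.5387 -0.1013  0.144 ] 0.147 ((538.9443359375, -103.23795318603516), (14.036823272705078, 16.038911819458008), 45.901119232177734)
side 50 [340. 176.] [ 0.5304 -0.034   0.157 ] 0.169 ((530.298583984375, -34.499359130859375), (15.201421737670898, 16.184730529785156), 19.326141357421875)
```

Request:
step_arm([
  [[0.05, 0, 0.003, -0.05, 0, 0, 0], [0.05, 0, 0.003, -0.075, 0, 0, 0], [0.05, 0, 0.003, -0.088, 0, 0, 0], [0.05, 0, 0.003, -0.088, 0, 0, 0], [0.0, 0, 0.003, -0.088, 0, 0, 0], [0.0, 0, 0.003, -0.088, 0, 0, 0], [0.0, 0, 0.003, -0.088, 0, 0, 0], [0.0, 0, 0.003, -0.088, 0, 0, 0]],
], newtons=50)

```text
time: 8.45
tool_pos: [0.4567, -0.1496, 0.1577]
tcp_rot: [3.115, 0.206, 0.011]
wrist_force: [-1.0, 4.7, 5.8]
width: 0.094
```

```bash
python3 st.py
```

```text
8.45 [ 0.4567 -0.1496  0.1577] jaw -82.4 zax [ 0.008 -0.02  -1.   ] F [-1.   4.7  5.8] w 0.094 q [-0.36 -0.03  2.12 -0.02  1.04  1.09]
```

Request:
step_arm([
  [[0.0, 0.0005, -0.004, 0.0136, 0, 0, 0], [0.0, 0.001, -0.0095, 0.0267, 0, 0, 0], [0.0, 0.0025, -0.0175, 0.0417, 0, 0, 0], [0.0, 0.0035, -0.027, 0.0558, 0, 0, 0], [0.0, 0.005, -0.038, 0.0688, 0, 0, 0], [0.0, 0.007, -0.05, 0.0806, 0, 0, 0], [0.0, 0.0085, -0.0635, 0.091, 0, 0, 0], [0.0, 0.0085, -0.0635, 0.091, 0, 0, 0]],
])

```text
time: 9.45
tool_pos: [0.4655, -0.2134, 0.2517]
tcp_rot: [3.116, 0.204, 0.013]
wrist_force: [-0.5, 4.3, 6.2]
width: 0.096
```

```bash
python3 st.py
```

```text
9.45 [ 0.4655 -0.2134  0.2517] jaw -82.5 zax [ 0.01  -0.019 -1.   ] F [-0.5  4.3  6.2] w 0.096 q [-0.47 -0.06  1.96 -0.01  1.22  0.97]
```

Request:
step_arm([
  [[0.0, 0.0027, -0.0194, 0.0116, 0, 0, 0], [0.0, 0.0055, -0.04, 0.0204, 0, 0, 0], [0.0, 0.0085, -0.062, 0.0262, 0, 0, 0], [0.0, 0.0115, -0.0843, 0.0288, 0, 0, 0], [0.0, 0.0147, -0.107, 0.0283, 0, 0, 0], [0.0, 0.017, -0.1236, 0.0259, 0, 0, 0], [0.0, 0.0185, -0.1346, 0.0233, 0, 0, 0], [0.0, 0.0185, -0.1346, 0.0233, 0, 0, 0]],
])

```text
time: 10.45
tool_pos: [0.4844, -0.3504, 0.2767]
tcp_rot: [3.112, 0.203, 0.015]
wrist_force: [1.0, -2.9, 3.0]
width: 0.094
```

```bash
python3 st.py
```

```text
10.45 [ 0.4844 -0.3504  0.2767] jaw -82.5 zax [ 0.011 -0.023 -1.   ] F [ 1.  -2.9  3. ] w 0.094 q [-0.66  0.09  1.76 -0.01  1.27  0.78]
```

Request:
step_arm([
  [[0.03, 0, 0, 0, 0, 0, 0], [0.03, 0, 0, 0, 0, 0, 0], [0.03, 0, 0, 0.03, 0, 0, 0], [0.03, 0, 0, 0.08, 0, 0, 0], [0.05, 0.01, 0.05, 0.08, 1.3, 0.6, 0], [0.085, 0.03, 0.1, 0.08, 1.3, 0.6, 8], [0.085, 0.05, 0.16, 0.08, 1.3, 0.6, 15], [0.085, 0.07, 0.215, 0.08, 1.3, 0.6, 22]],
])

```text
time: 11.45
tool_pos: [0.5543, -0.1335, 0.3563]
tcp_rot: [-3.035, -0.804, -0.007]
wrist_force: [1.1, -0.1, 0.5]
width: 0.996
```

```bash
python3 st.py
```

```text
11.45 [ 0.5543 -0.1335  0.3563] jaw -60.3 zax [ 0.004  0.003 -1.   ] F [ 1.1 -0.1  0.5] w 0.996 q [-0.28  0.02  1.7   0.    1.43  0.77]
```

Next I move towards the pack, then check the lid and the current battery positions.

Request:
step_arm([
  [[0.085, 0.015, 0.05, -0.02, 0, 0, 0], [0.085, 0.03, 0.1, -0.04, 0, 0, 0], [0.085, 0.045, 0.15, -0.06, 0, 0, 0], [0.085, 0.06, 0.2, -0.08, 0, 0, 0], [0.085, 0.075, 0.25, -0.1, 0, 0, 0], [0.085, 0.09, 0.295, -0.12, 0, 0, 0], [0.085, 0.098, 0.307, -0.15, 0, 0, 0], [0.085, 0.098, 0.307, -0.16, 0, 0, 0]],
])

```text
time: 12.45
tool_pos: [0.6505, 0.1745, 0.193]
tcp_rot: [-3.034, -0.808, 0.001]
wrist_force: [-1.1, 0.1, 0.4]
width: 0.996
```

```bash
cat > f.py <<'E'
# find batteries by camera; args: camera list
from h import *
import sys, runpy; runpy.run_path('st.py')
for n in sys.argv[1].split(','):
    p,d,K,W=cam(n,sys.argv[2]+n+".png");P=world(d,K,W)
    for t in ["pack0","block0"]:
        for r in regions_of(n,t):
            m=r["region"]&(d>0)
            if m.sum()<30: continue
            q=P[m]; zt=np.percentile(q[:,2],80); top=abs(q[:,2]-zt)<.005
            rc=cv2.minAreaRect(q[top][:,:2].astype(np.float32)*1000);v,u=np.nonzero(m)
            print(n,t,round(r["score"],2),"px",int(u.mean()),int(v.mean()),"zt",zt.round(3),"rect",np.round(rc[0],1),np.round(rc[1]),round(rc[2],1),"bgr",p[m].mean(0).round())
E
python3 f.py top,wrist d
```

```text
12.45 [0.6505 0.1745 0.193 ] jaw -60.2 zax [-0.001  0.002 -1.   ] F [-1.1  0.1  0.4] w 0.996 q [0.22 0.3  1.67 0.   1.17 1.27]
top pack0 0.94 px 346 249 zt 0.023 rect [431.6  19.3] [43. 71.] 27.6 bgr [ 54. 156. 218.]
top pack0 0.88 px 335 202 zt 0.023 rect [561.6  46.3] [80. 41.] 24.7 bgr [ 66. 161. 220.]
top pack0 0.64 px 285 162 zt 0.023 rect [679.  189.2] [26. 41.] 10.9 bgr [50. 69. 81.]
top block0 0.75 px 240 244 zt 0.02 rect [446.  312.1] [28. 47.] 89.3 bgr [103. 112. 123.]
top block0 0.39 px 451 210 zt 0.206 rect [ 531.8 -299.1] [263.  10.] 8.1 bgr [78. 83. 84.]
wrist pack0 0.84 px 386 304 zt 0.02 rect [563.6  48.8] [85. 44.] 24.7 bgr [ 97. 166. 234.]
wrist pack0 0.81 px 321 173 zt 0.02 rect [653.7 178. ] [84. 44.] 29.9 bgr [ 88. 101. 115.]
wrist block0 0.86 px 104 280 zt 0.017 rect [445.6 315.6] [27. 50.] 88.1 bgr [ 91. 109. 142.]
wrist block0 0.68 px 233 243 zt 0.017 rect [549.  219.1] [27. 48.] 89.9 bgr [177. 193.  85.]
wrist block0 0.58 px 152 181 zt 0.017 rect [570.1 311.3] [48. 28.] 85.3 bgr [ 95. 114. 151.]
```

View pics/dwrist.png

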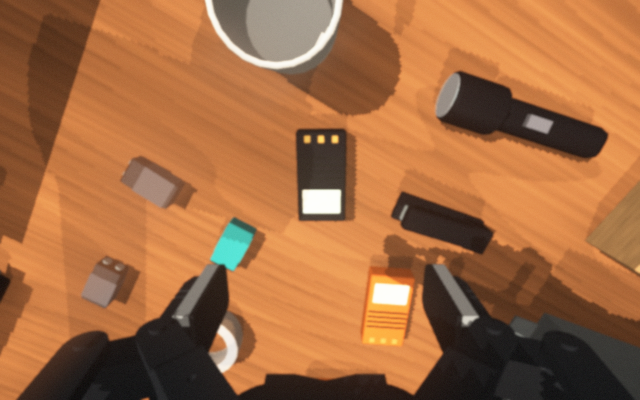

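View pics/dtop.png

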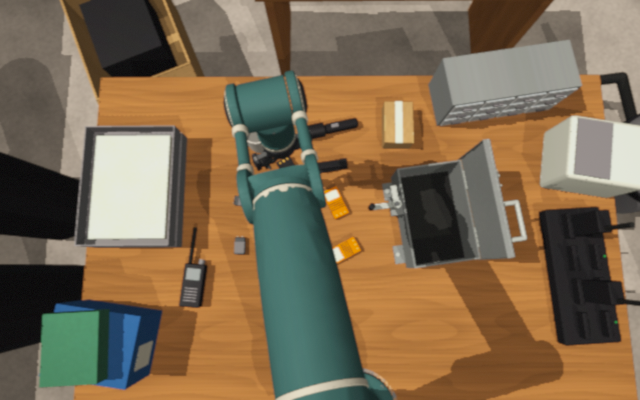

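Wrist picture: the black pack with gold contacts is at (322,174), the grey blocks are at (152,183) and (104,282), and the turquoise block (233,245) and orange pack (387,305) are left alone. In the top picture the lid is upright and the lever points straight out. Next I grasp the black pack.

Request:
step_arm([
  [[0.062, 0.003, 0.003, -0.05, 0, 0, 0], [0.062, 0.003, 0.003, -0.1, 0, 0, 0], [0.062, 0.003, 0.003, -0.145, 0, 0, 0], [0.062, 0.003, 0.003, -0.17, 0, 0, 0], [0.062, 0.003, 0.003, -0.17, 0, 0, 0], [0.03, 0.003, 0.003, -0.17, 0, 0, 0], [0.03, 0.003, 0.003, -0.17, 0, 0, 0], [0.03, 0.003, 0.003, -0.17, 0, 0, 0]],
], newtons=60)

```text
time: 13.75
tool_pos: [0.6581, 0.176, 0.031]
tcp_rot: [-3.036, -0.803, -0.018]
wrist_force: [-1.5, -1.1, 6.4]
width: 0.495
```

Request:
step_arm([
  [[0.03, 0, 0, 0, 0, 0, 0], [0.03, 0, 0, 0.04, 0, 0, 0], [0.03, 0, 0, 0.09, 0, 0, 0], [0.03, 0, 0, 0.14, 0, 0, 0], [0.03, 0, 0, 0.19, 0, 0, 0], [0.03, -0.01, -0.04, 0.2, 0, 0, 0], [0.03, -0.025, -0.095, 0.2, 0, 0, 0], [0.03, -0.04, -0.15, 0.2, 0, 0, 0]],
])

```text
time: 14.75
tool_pos: [0.6174, 0.0249, 0.2312]
tcp_rot: [-3.035, -0.805, -0.019]
wrist_force: [0.1, 0.9, -1.7]
width: 0.49
```

```bash
python3 st.py
```

```text
14.75 [0.6174 0.0249 0.2312] jaw -60.3 zax [ 0.011  0.004 -1.   ] F [ 0.1  0.9 -1.7] w 0.49 q [-0.    0.16  1.76  0.    1.2   1.05]
```

Request:
step_arm([
  [[0.03, -0.008, -0.05, 0.01, 0, 0, -7], [0.03, -0.018, -0.105, 0.01, 0, 0, -14], [0.03, -0.03, -0.16, 0.01, 0, 0, -22], [0.03, -0.043, -0.215, 0.01, 0, 0, -22], [0.03, -0.043, -0.23, 0.0, 0, 0, -22], [0.03, -0.043, -0.23, -0.03, 0, 0, -22], [0.03, -0.043, -0.23, -0.07, 0, 0, -22], [0.03, -0.043, -0.23, -0.1, 0, 0, -22]],
])

```text
time: 15.75
tool_pos: [0.5735, -0.2038, 0.1288]
tcp_rot: [-3.134, -0.211, -0.016]
wrist_force: [1.0, 0.6, -1.0]
width: 0.497
```

```bash
python3 st.py
```

```text
15.75 [ 0.5735 -0.2038  0.1288] jaw -82.3 zax [ 0.01   0.001 -1.   ] F [ 1.   0.6 -1. ] w 0.497 q [-0.38  0.24  1.88  0.01  1.02  1.05]
```

Request:
step_arm([
  [[0.03, 0, 0, -0.03, 0, 0, 0], [0.03, 0, 0, -0.06, 0, 0, 0], [0.03, 0, 0, -0.08, 0, 0, 0], [0.03, 0, 0, -0.085, 0, 0, 0], [0.06, 0, 0, -0.085, 0, 0, 0], [0.06, 0, 0, -0.085, 0, 0, 0], [0.06, 0, 0, -0.05, 0, 0, 0], [0.06, 0, 0, 0.0, 0, 0, 0]],
])

```text
time: 16.75
tool_pos: [0.5728, -0.2036, 0.1293]
tcp_rot: [-3.133, -0.211, -0.013]
wrist_force: [0.7, -1.3, -0.2]
width: 0.701
```

Request:
step_arm([
  [[0.06, 0, 0.0, 0.05, 0, 0, 0], [0.06, 0, 0.0, 0.1, 0, 0, 0], [0.06, 0, 0.05, 0.12, 0, 0, 0], [0.06, 0, 0.11, 0.12, 0, 0, 0], [0.06, 0, 0.165, 0.12, 0, 0, 0], [0.06, 0, 0.22, 0.12, 0, 0, 0], [0.06, 0, 0.275, 0.11, 0, 0, 0], [0.06, 0, 0.33, 0.1, 0, 0, 0]],
])

```text
time: 17.75
tool_pos: [0.5734, 0.1283, 0.2313]
tcp_rot: [-3.133, -0.211, -0.02]
wrist_force: [1.1, -0.7, 0.2]
width: 0.706
```

```bash
python3 f.py wrist,top e
```

```text
17.75 [0.5734 0.1283 0.2313] jaw -82.3 zax [ 0.012  0.003 -1.   ] F [ 1.1 -0.7  0.2] w 0.706 q [0.18 0.11 1.83 0.   1.19 1.61]
wrist pack0 0.89 px 377 308 zt 0.02 rect [419.4  46.7] [45. 39.] 24.6 bgr [129. 180. 232.]
wrist pack0 0.77 px 400 190 zt 0.02 rect [563.7  48.7] [84. 44.] 24.9 bgr [100. 169. 238.]
wrist block0 0.83 px 146 152 zt 0.017 rect [569.8 310.8] [48. 28.] 85.0 bgr [ 90. 107. 140.]
wrist block0 0.68 px 144 261 zt 0.017 rect [445.2 315.5] [28. 49.] 87.2 bgr [ 80.  93. 118.]
wrist block0 0.64 px 235 183 zt 0.017 rect [548.8 218.9] [27. 48.] 89.8 bgr [137. 154.  69.]
top pack0 0.87 px 424 198 zt 0.027 rect [ 569.5 -205.5] [84. 45.] 5.9 bgr [59. 68. 74.]
top pack0 0.56 px 452 211 zt 0.212 rect [ 531.4 -298.6] [262.  11.] 7.8 bgr [83. 89. 90.]
top pack0 0.52 px 356 245 zt 0.023 rect [443.2 -10.4] [40. 16.] 11.7 bgr [ 23. 143. 215.]
top pack0 0.48 px 326 198 zt 0.023 rect [572.5  70.6] [45. 12.] 13.6 bgr [103. 167. 212.]
top block0 0.71 px 240 244 zt 0.02 rect [444.9 312.6] [27. 45.] 88.2 bgr [113. 119. 128.]
top block0 0.68 px 243 200 zt 0.02 rect [569.1 307.9] [48. 26.] 87.3 bgr [105. 117. 133.]
```

Request:
step_arm([
  [[0.05, -0.001, 0.03, 0, 0, 0, 10], [0.05, -0.002, 0.06, 0, 0, 0, 20], [0.05, -0.003, 0.09, -0.01, 0, 0, 30], [0.05, -0.004, 0.12, -0.02, 0, 0, 40], [0.05, -0.004, 0.15, -0.04, 0, 0, 50], [0.05, -0.004, 0.182, -0.06, 0, 0, 60], [0.05, -0.004, 0.182, -0.08, 0, 0, 70], [0.05, -0.004, 0.182, -0.1, 0, 0, 78]],
])

```text
time: 19.05
tool_pos: [0.5704, 0.3067, 0.1306]
tcp_rot: [-2.295, -2.136, -0.013]
wrist_force: [0.1, -0.5, 0.0]
width: 0.587
```

```bash
python3 f.py wrist g
```

```text
19.05 [0.5704 0.3067 0.1306] jaw -4.1 zax [ 0.002  0.011 -1.   ] F [ 0.1 -0.5  0. ] w 0.587 q [0.45 0.31 1.79 0.01 1.04 0.52]
wrist block0 0.95 px 304 303 zt 0.017 rect [547.8 219.6] [49. 29.] 0.0 bgr [132. 146.  61.]
wrist block0 0.86 px 322 195 zt 0.017 rect [570.  312.5] [49. 27.] 83.5 bgr [105. 113. 127.]
wrist block0 0.64 px 154 201 zt 0.017 rect [445.8 316.1] [28. 48.] 88.9 bgr [ 95. 110. 139.]
```

Request:
step_arm([
  [[0.05, 0, 0.004, -0.04, 0, 0, 0], [0.05, 0, 0.004, -0.08, 0, 0, 0], [0.05, 0, 0.004, -0.104, 0, 0, 0], [0.05, 0, 0.004, -0.104, 0, 0, 0], [0.01, 0, 0.004, -0.104, 0, 0, 0], [0.01, 0, 0.004, -0.104, 0, 0, 0], [0.01, 0, 0.004, -0.104, 0, 0, 0], [0.01, 0, 0.004, -0.104, 0, 0, 0]],
])

```text
time: 20.2
tool_pos: [0.5713, 0.3107, 0.0284]
tcp_rot: [-2.304, -2.127, -0.015]
wrist_force: [0.7, -1.1, 5.9]
width: 0.29
```

```bash
python3 st.py
```

```text
20.2 [0.5713 0.3107 0.0284] jaw -4.6 zax [ 0.003  0.011 -1.   ] F [ 0.7 -1.1  5.9] w 0.29 q [0.46 0.43 1.84 0.01 0.87 0.53]
```

Request:
step_arm([
  [[0.01, 0, 0, 0.05, 0, 0, 0], [0.01, 0, 0, 0.11, 0, 0, 0], [0.01, 0, 0, 0.17, 0, 0, 0], [0.01, -0.008, -0.04, 0.21, 0, 0, 0], [0.01, -0.02, -0.1, 0.21, 0, 0, 0], [0.01, -0.03, -0.155, 0.21, 0, 0, 0], [0.01, -0.04, -0.21, 0.21, 0, 0, 0], [0.01, -0.05, -0.265, 0.21, 0, 0, 0]],
])

```text
time: 21.2
tool_pos: [0.5208, 0.0442, 0.2392]
tcp_rot: [-2.304, -2.128, -0.017]
wrist_force: [-0.4, -0.8, 0.1]
width: 0.287
```

Request:
step_arm([
  [[0.01, -0.01, -0.05, 0, 0, 0, 0], [0.01, -0.02, -0.105, 0, 0, 0, 0], [0.01, -0.03, -0.16, 0, 0, 0, 0], [0.01, -0.04, -0.215, 0, 0, 0, 0], [0.01, -0.05, -0.27, 0, 0, 0, 0], [0.01, -0.05, -0.27, -0.03, 0, 0, 0], [0.01, -0.05, -0.27, -0.08, 0, 0, 0], [0.01, -0.05, -0.27, -0.13, 0, 0, 0]],
])

```text
time: 22.2
tool_pos: [0.4712, -0.2265, 0.109]
tcp_rot: [-2.307, -2.128, -0.018]
wrist_force: [-0.4, -0.6, -1.0]
width: 0.291
```

```bash
python3 st.py
```

```text
22.2 [ 0.4712 -0.2265  0.109 ] jaw -4.6 zax [ 0.007  0.01  -1.   ] F [-0.4 -0.6 -1. ] w 0.291 q [-0.5   0.11  2.07  0.01  0.96 -0.43]
```

Request:
step_arm([
  [[0.01, 0, 0, -0.04, 0, 0, 0], [0.01, 0, 0, -0.065, 0, 0, 0], [0.01, 0, 0, -0.068, 0, 0, 0], [0.045, 0, 0, -0.068, 0, 0, 0], [0.045, 0, 0, -0.068, 0, 0, 0], [0.045, 0, 0, -0.02, 0, 0, 0], [0.045, 0, 0, 0.04, 0, 0, 0], [0.045, 0, 0, 0.1, 0, 0, 0]],
])

```text
time: 23.2
tool_pos: [0.4714, -0.2266, 0.2123]
tcp_rot: [-2.309, -2.13, -0.02]
wrist_force: [1.1, -1.0, 0.0]
width: 0.522
```

Request:
step_arm([
  [[0.05, 0, 0.05, 0.03, 0, 0, 10], [0.05, 0, 0.11, 0.03, 0, 0, 20], [0.05, 0, 0.165, 0.03, 0, 0, 30], [0.05, 0, 0.22, 0.03, 0, 0, 40], [0.05, -0.005, 0.275, 0.02, 0, 0, 50], [0.05, -0.01, 0.33, 0.01, 0, 0, 60], [0.05, -0.015, 0.385, 0, 0, 0, 70], [0.05, -0.02, 0.44, 0, 0, 0, 80]],
])

```text
time: 24.2
tool_pos: [0.4509, 0.2152, 0.2131]
tcp_rot: [-0.39, -3.111, -0.016]
wrist_force: [1.0, -0.4, 0.7]
width: 0.583
```

```bash
python3 f.py wrist,top h
```

```text
24.2 [0.4509 0.2152 0.2131] jaw 75.7 zax [-0.005  0.011 -1.   ] F [ 1.  -0.4  0.7] w 0.583 q [ 0.39 -0.04  2.02  0.01  1.17 -0.94]
wrist pack0 0.88 px 189 292 zt 0.019 rect [545.1  41.9] [47. 45.] 25.9 bgr [ 44. 118. 218.]
wrist pack0 0.79 px 132 197 zt 0.019 rect [428.1  27.5] [44. 85.] 27.8 bgr [ 85. 130. 196.]
wrist block0 0.94 px 423 139 zt 0.017 rect [444.2 316.3] [28. 48.] 88.6 bgr [ 97. 104. 117.]
wrist block0 0.76 px 348 258 zt 0.017 rect [546.8 219.8] [48. 27.] 0.6 bgr [135. 150.  70.]
top pack0 0.8 px 343 250 zt 0.023 rect [428.2  24.3] [41. 82.] 29.0 bgr [ 64. 131. 188.]
top pack0 0.67 px 335 202 zt 0.023 rect [562.7  45.9] [83. 43.] 25.5 bgr [ 60. 156. 217.]
top pack0 0.58 px 424 199 zt 0.027 rect [ 569.5 -204.2] [84. 43.] 6.3 bgr [84. 94. 98.]
top block0 0.69 px 434 233 zt 0.025 rect [ 472.5 -227. ] [48. 25.] 89.5 bgr [110. 113. 116.]
top block0 0.43 px 240 251 zt 0.021 rect [426.7 310.7] [22.  8.] 89.4 bgr [116. 120. 126.]
```

Request:
step_arm([
  [[0.05, -0.003, 0.05, 0, 0, 0, 7], [0.05, -0.006, 0.1, -0.02, 0, 0, 13], [0.05, -0.006, 0.1, -0.08, 0, 0, 13], [0.05, -0.006, 0.1, -0.14, 0, 0, 13], [0.05, -0.006, 0.1, -0.184, 0, 0, 13], [0.05, -0.006, 0.1, -0.185, 0, 0, 13], [0.01, -0.006, 0.1, -0.185, 0, 0, 13], [0.01, -0.006, 0.1, -0.185, 0, 0, 13]],
])

```text
time: 25.5
tool_pos: [0.4482, 0.3138, 0.0312]
tcp_rot: [-0.047, -3.138, -0.018]
wrist_force: [-0.8, -0.8, 0.0]
width: 0.29
```

Request:
step_arm([
  [[0.01, 0, 0, 0, 0, 0, 0], [0.01, 0, 0, 0, 0, 0, 0], [0.01, 0, 0, 0.05, 0, 0, 0], [0.01, 0, 0, 0.11, 0, 0, 0], [0.01, 0, 0, 0.17, 0, 0, 0], [0.01, 0.0, -0.04, 0.21, 0, 0, 0], [0.01, 0.0, -0.1, 0.21, 0, 0, 0], [0.01, 0.005, -0.155, 0.21, 0, 0, 0]],
])

```text
time: 26.5
tool_pos: [0.4532, 0.1576, 0.2426]
tcp_rot: [-0.045, -3.141, -0.019]
wrist_force: [1.7, -0.3, -1.5]
width: 0.287
```

```bash
python3 st.py
```

```text
26.5 [0.4532 0.1576 0.2426] jaw 88.4 zax [-0.     0.012 -1.   ] F [ 1.7 -0.3 -1.5] w 0.287 q [ 0.27 -0.11  2.02  0.01  1.22 -1.27]
```

Request:
step_arm([
  [[0.01, -0.002, -0.05, 0, 0, 0, 3], [0.01, -0.004, -0.105, 0, 0, 0, 6], [0.01, -0.007, -0.16, 0, 0, 0, 10], [0.01, -0.01, -0.215, 0, 0, 0, 10], [0.01, -0.013, -0.27, 0, 0, 0, 10], [0.01, -0.017, -0.325, 0, 0, 0, 10], [0.01, -0.022, -0.38, 0, 0, 0, 10], [0.01, -0.022, -0.388, -0.03, 0, 0, 10]],
])

```text
time: 27.5
tool_pos: [0.4327, -0.2348, 0.2155]
tcp_rot: [-0.222, 3.129, 0.011]
wrist_force: [0.2, 0.3, -0.9]
width: 0.286
```

Request:
step_arm([
  [[0.01, 0, 0, -0.05, 0, 0, 0], [0.01, 0, 0, -0.1, 0, 0, 0], [0.01, 0, 0, -0.138, 0, 0, 0], [0.01, 0, 0, -0.138, 0, 0, 0], [0.045, 0, 0, -0.138, 0, 0, 0], [0.045, 0, 0, -0.138, 0, 0, 0], [0.045, 0, 0, -0.08, 0, 0, 0], [0.045, 0, 0, -0.02, 0, 0, 0]],
])

```text
time: 28.5
tool_pos: [0.4327, -0.2348, 0.198]
tcp_rot: [-0.222, 3.129, 0.01]
wrist_force: [1.4, -1.1, 0.2]
width: 0.526
```

```bash
python3 st.py
```

```text
28.5 [ 0.4327 -0.2348  0.198 ] jaw 98.1 zax [ 0.005  0.007 -1.   ] F [ 1.4 -1.1  0.2] w 0.526 q [-0.55 -0.04  2.05  0.01  1.14 -2.27]
```

Request:
step_arm([
  [[0.045, 0, 0, 0.05, 0, 0, 0], [0.045, 0, 0, 0.1, 0, 0, 0], [0.045, 0, 0, 0.15, 0, 0, 0], [0.03, 0, 0, 0.17, 0, 0, 0], [0.03, 0, 0.05, 0.17, 0, 0, 0], [0.03, 0, 0.1, 0.17, 0, 0, 0], [0.03, 0, 0.1, 0.17, 0, 0, 0], [0.03, 0, 0.1, 0.17, 0, 0, 0]],
])

```text
time: 29.5
tool_pos: [0.4326, -0.1349, 0.368]
tcp_rot: [-0.224, 3.129, 0.009]
wrist_force: [-0.2, -0.4, -0.4]
width: 0.353
```

```bash
python3 f.py top,side,wrist k
python3 - <<'E'
from h import *
for n in ("top","wrist"):
    p,d,K,W=cam(n);P=world(d,K,W)
    m=(P[...,2]>.2)&(P[...,2]<.3)&(P[...,1]<-.27)&(P[...,1]>-.42)&(abs(P[...,0]-.52)<.17)
    k,l,st,c=cv2.connectedComponentsWithStats(m.astype(np.uint8))
    for i in range(1,k):
        if st[i,4]>12: q=P[l==i]; print(n,st[i,4],c[i].round(),q.mean(0).round(4),q.max(0).round(3),cv2.minAreaRect(q[:,:2].astype(np.float32)*1000))
E
```

```text
29.5 [ 0.4326 -0.1349  0.368 ] jaw 98.2 zax [ 0.005  0.006 -1.   ] F [-0.2 -0.4 -0.4] w 0.353 q [-0.36 -0.22  1.89  0.01  1.47 -2.08]
top pack0 0.94 px 343 250 zt 0.023 rect [428.7  23.2] [43. 83.] 26.0 bgr [ 64. 158. 217.]
top pack0 0.61 px 335 202 zt 0.023 rect [562.7  45.9] [84. 43.] 25.8 bgr [ 59. 153. 214.]
top pack0 0.57 px 424 199 zt 0.027 rect [ 570.  -205.7] [83. 44.] 6.4 bgr [77. 86. 89.]
top block0 0.58 px 275 208 zt 0.02 rect [547.3 216.2] [27. 46.] 86.5 bgr [144. 156.  35.]
side pack0 0.85 px 320 225 zt 0.022 rect [562.8  50.6] [83. 49.] 25.8 bgr [103. 149. 220.]
side pack0 0.79 px 364 232 zt 0.023 rect [428.7  28.8] [44. 85.] 26.9 bgr [109. 153. 221.]
side block0 0.51 px 303 268 zt 0.02 rect [546.3 220.7] [47. 30.] 1.7 bgr [140. 147.  78.]
wrist pack0 0.76 px 429 242 zt 0.02 rect [562.1  49.3] [85. 44.] 24.9 bgr [109. 189. 245.]
wrist pack0 0.67 px 438 156 zt 0.02 rect [428.  27.] [45. 84.] 27.4 bgr [115. 197. 246.]
wrist block0 0.89 px 538 247 zt 0.017 rect [546.4 219.8] [29. 49.] 88.1 bgr [155. 171.  90.]
wrist block0 0.84 px 252 131 zt 0.021 rect [ 429.1 -234.3] [48. 27.] 4.9 bgr [128. 134. 146.]
wrist block0 0.75 px 256 162 zt 0.021 rect [ 470.1 -223.5] [49. 30.] 83.8 bgr [143. 147. 153.]
top 705 [486. 160.] [ 0.6213 -0.2899  0.258 ] [ 0.662 -0.275  0.289] ((613.4691772460938, -294.7159118652344), (101.01371002197266, 25.096166610717773), 8.532272338867188)
wrist 23496 [ 80. 234.] [ 0.4871 -0.3094  0.253 ] [ 0.616 -0.284  0.283] ((510.699462890625, -321.65802001953125), (216.85313415527344, 57.037715911865234), 7.368135452270508)
```

View pics/kwrist.png

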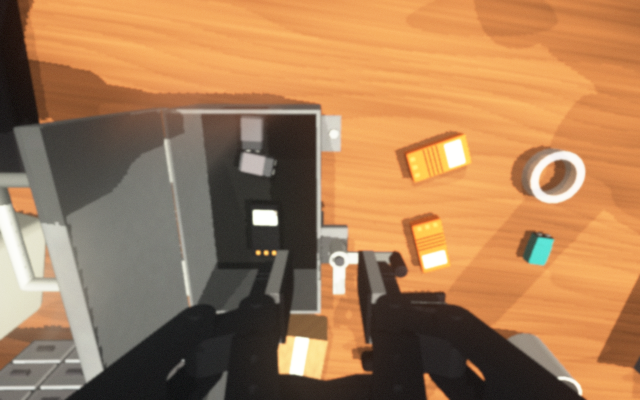

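All three batteries are inside the box: the blocks at (252,131) and (256,162), the pack at (265,230). Next I return to the bar and shut the lid.

Request:
step_arm([
  [[0.03, 0.012, -0.05, 0, 0, 0, 0], [0.03, 0.024, -0.105, 0, 0, 0, 0], [0.03, 0.038, -0.16, 0, 0, 0, 0], [0.03, 0.052, -0.216, 0, 0, 0, 0], [0.03, 0.052, -0.216, -0.01, 0, 0, 0], [0.03, 0.052, -0.216, -0.03, 0, 0, 0], [0.03, 0.052, -0.216, -0.04, 0, 0, 0], [0.03, 0.052, -0.216, -0.04, 0, 0, 0]],
])

```text
time: 31.05
tool_pos: [0.484, -0.3493, 0.3264]
tcp_rot: [-0.224, 3.131, 0.013]
wrist_force: [-0.9, 0.1, 0.5]
width: 0.353
```

```bash
python3 w.py l.png "[(.485,-.352,.2735),(.4456,-.357,.2735),(.525,-.346,.2735)]"
python3 - <<'E'
from h import *
z=np.load("last.npz");P=world(z['d'],z['K'],z['W'])
m=(P[...,2]>.255)&(P[...,2]<.3)&(P[...,1]<-.33)&(P[...,1]>-.40)&(abs(P[...,0]-.485)<.1)
k,l,st,c=cv2.connectedComponentsWithStats(m.astype(np.uint8))
for i in range(1,k):
    if st[i,4]>40: q=P[l==i]; print(st[i,4],c[i].round(),q.mean(0).round(4),q.max(0).round(3),cv2.minAreaRect(q[:,:2].astype(np.float32)*1000))
E
```

```text
31.05 [ 0.484  -0.3493  0.3264] jaw 98.2 zax [ 0.002  0.009 -1.   ] F [-0.9  0.1  0.5] w 0.353 q [-0.67  0.08  1.68  0.01  1.38 -2.39]
(0.485, -0.352, 0.2735) [319. 238.]
(0.4456, -0.357, 0.2735) [320. 168.]
(0.525, -0.346, 0.2735) [320. 300.]
3565 [330. 216.] [ 0.4741 -0.3474  0.2697] [ 0.526 -0.33   0.273] ((480.76336669921875, -345.20867919921875), (90.94359588623047, 30.437074661254883), 0.06721260398626328)
```

View pics/l.png

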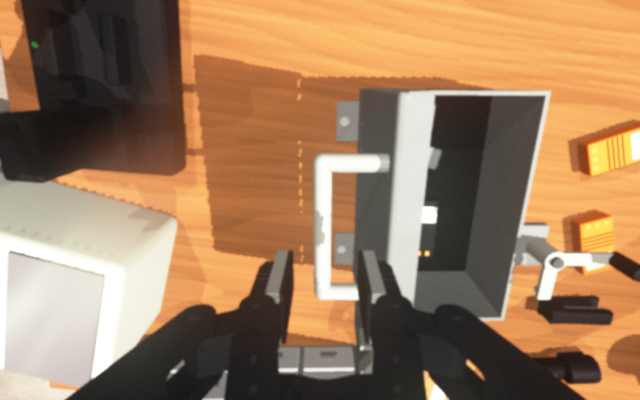

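Request:
step_arm([
  [[0.03, 0.0, -0.002, -0.025, 0, 0, 0], [0.03, 0.0, -0.002, -0.045, 0, 0, 0], [0.03, 0.0, -0.002, -0.053, 0, 0, 0], [0.03, 0.0, -0.002, -0.053, 0, 0, 0], [0.0, 0.0, -0.002, -0.053, 0, 0, 0], [0.0, 0.0, -0.002, -0.053, 0, 0, 0], [0.0, 0.0, -0.002, -0.053, 0, 0, 0], [0.0, 0.0, -0.002, -0.053, 0, 0, 0]],
])

```text
time: 32.1
tool_pos: [0.4849, -0.3519, 0.2757]
tcp_rot: [-0.224, 3.128, 0.01]
wrist_force: [-0.9, 1.9, 4.0]
width: 0.087
```

```bash
python3 st.py
```

```text
32.1 [ 0.4849 -0.3519  0.2757] jaw 98.2 zax [ 0.005  0.007 -1.   ] F [-0.9  1.9  4. ] w 0.087 q [-0.67  0.11  1.75  0.01  1.29 -2.39]
```

Request:
step_arm([
  [[0.0, -0.003, 0.022, 0.0044, 0, 0, 0], [0.0, -0.006, 0.0446, 0.0057, 0, 0, 0], [0.0, -0.009, 0.067, 0.0037, 0, 0, 0], [0.0, -0.012, 0.089, -0.0012, 0, 0, 0], [0.0, -0.015, 0.11, -0.0092, 0, 0, 0], [0.0, -0.018, 0.13, -0.02, 0, 0, 0], [0.0, -0.0203, 0.148, -0.0337, 0, 0, 0], [0.0, -0.0203, 0.148, -0.0337, 0, 0, 0]],
])

```text
time: 33.1
tool_pos: [0.4646, -0.201, 0.2422]
tcp_rot: [-0.225, 3.127, 0.016]
wrist_force: [-0.5, 8.8, 4.3]
width: 0.089
```

```bash
python3 st.py
```

```text
33.1 [ 0.4646 -0.201   0.2422] jaw 98.2 zax [ 0.006  0.011 -1.   ] F [-0.5  8.8  4.3] w 0.089 q [-0.47 -0.05  1.97  0.01  1.22 -2.18]
```

Request:
step_arm([
  [[0.0, -0.0022, 0.016, -0.016, 0, 0, 0], [0.0, -0.004, 0.03, -0.034, 0, 0, 0], [0.0, -0.0055, 0.04, -0.052, 0, 0, 0], [0.0, -0.0065, 0.047, -0.068, 0, 0, 0], [0.0, -0.007, 0.05, -0.078, 0, 0, 0], [0.0, -0.0075, 0.051, -0.085, 0, 0, 0], [0.0, -0.0075, 0.051, -0.09, 0, 0, 0], [0.0, -0.0075, 0.051, -0.09, 0, 0, 0]],
])

```text
time: 34.1
tool_pos: [0.4577, -0.1496, 0.1588]
tcp_rot: [-0.224, 3.127, 0.018]
wrist_force: [-17.5, 4.7, 41.8]
width: 0.087
```

```bash
python3 st.py
```

```text
34.1 [ 0.4577 -0.1496  0.1588] jaw 98.2 zax [ 0.006  0.012 -1.   ] F [-17.5   4.7  41.8] w 0.087 q [-0.38 -0.02  2.11  0.02  1.06 -2.1 ]
```

Request:
step_arm([
  [[0.04, 0, 0, 0.003, 0, 0, 0], [0.04, 0, 0, 0.003, 0, 0, 0], [0.04, 0, 0, 0.04, 0, 0, 0], [0.04, 0, 0, 0.08, 0, 0, 0], [0.034, 0.01, 0.02, 0.09, 0, 0, -10], [0.03, 0.03, 0.05, 0.09, 0, 0, -20], [0.03, 0.05, 0.08, 0.09, 0, 0, -30], [0.03, 0.073, 0.109, 0.09, 0, 0, -40]],
])

```text
time: 35.1
tool_pos: [0.5306, -0.0393, 0.2471]
tcp_rot: [0.867, 3.011, 0.014]
wrist_force: [1.0, -0.8, 0.4]
width: 0.347
```

Request:
step_arm([
  [[0.03, 0, 0, 0, 0, 0, -10], [0.03, 0, 0, 0, 0, 0, -20], [0.03, 0, 0, 0, 0, 0, -30], [0.03, 0, 0, 0, 0, 0, -40], [0.03, 0, 0, 0, 0, 0, -50], [0.03, 0, 0, 0, 0, 0, -50], [0.03, 0, 0, 0, 0, 0, -50], [0.03, 0, 0, 0, 0, 0, -50]],
])

```text
time: 36.1
tool_pos: [0.5305, -0.0392, 0.2467]
tcp_rot: [2.055, 2.362, 0.007]
wrist_force: [-0.0, -0.4, 0.1]
width: 0.35
```

```bash
python3 c.py
```

```text
36.1 [ 0.5305 -0.0392  0.2467] jaw 7.9 zax [ 0.011 -0.003 -1.   ] F [-0.  -0.4  0.1] w 0.35 q [-0.12 -0.01  1.92 -0.    1.22 -0.26]
top 157 [418. 237.] [ 0.4546 -0.1512  0.1576] 0.163 ((455.5287170410156, -151.98861694335938), (86.88642883300781, 11.105277061462402), 7.324434280395508)
wrist 675 [324. 212.] [ 0.5312 -0.0353  0.1607] 0.167 ((531.5360107421875, -37.38260269165039), (15.296329498291016, 15.227164268493652), 25.989444732666016)
wrist 172 [324. 287.] [ 0.5405 -0.1019  0.143 ] 0.145 ((540.2033081054688, -102.06282806396484), (11.359853744506836, 12.254620552062988), 8.273259162902832)
wrist 129 [154. 327.] [ 0.4164 -0.1502  0.1493] 0.157 ((416.20550537109375, -150.90084838867188), (8.792120933532715, 4.1305108070373535), 18.8302059173584)
side 106 [375. 159.] [ 0.4556 -0.146   0.156 ] 0.163 ((455.76690673828125, -148.8098907470703), (88.97419738769531, 18.117328643798828), 5.62728214263916)
side 50 [340. 176.] [ 0.53   -0.0337  0.1575] 0.169 ((531.363037109375, -34.33536911010742), (16.605932235717773, 14.803704261779785), 76.3321762084961)
```

Request:
step_arm([
  [[0.03, 0.0005, 0.0005, -0.05, 0, 0, 0], [0.028, 0.0005, 0.0005, -0.073, 0, 0, 0], [0.028, 0.0005, 0.0005, -0.073, 0, 0, 0], [0.028, 0.01, 0.0, -0.073, 0, 0, -8], [0.028, 0.019, -0.001, -0.073, 0, 0, -16], [0.028, 0.028, -0.003, -0.073, 0, 0, -24], [0.028, 0.0365, -0.006, -0.073, 0, 0, -32], [0.028, 0.0445, -0.01, -0.073, 0, 0, -40]],
])

```text
time: 37.25
tool_pos: [0.5761, -0.0495, 0.176]
tcp_rot: [2.741, 1.509, 0.003]
wrist_force: [-0.7, 0.1, 0.8]
width: 0.325
```

```bash
python3 st.py
```

```text
37.25 [ 0.5761 -0.0495  0.176 ] jaw -32.3 zax [ 0.008 -0.01  -1.   ] F [-0.7  0.1  0.8] w 0.325 q [-0.12  0.14  1.9  -0.01  1.09  0.45]
```

Request:
step_arm([
  [[0.028, 0.007, -0.006, 0, 0, 0, -9], [0.028, 0.014, -0.013, 0, 0, 0, -18], [0.028, 0.02, -0.0215, 0, 0, 0, -27], [0.028, 0.0247, -0.0306, 0, 0, 0, -36], [0.028, 0.0275, -0.0393, 0, 0, 0, -44], [0.028, 0.029, -0.048, 0, 0, 0, -50], [0.028, 0.0294, -0.0535, 0, 0, 0, -50], [0.028, 0.0294, -0.0535, 0, 0, 0, -50]],
])

```text
time: 38.25
tool_pos: [0.607, -0.1003, 0.1783]
tcp_rot: [3.127, 0.211, 0.001]
wrist_force: [0.8, 10.5, 4.9]
width: 0.325
```

```bash
python3 st.py
```

```text
38.25 [ 0.607  -0.1003  0.1783] jaw -82.3 zax [ 0.001 -0.007 -1.   ] F [ 0.8 10.5  4.9] w 0.325 q [-0.2   0.21  1.82 -0.01  1.12  1.24]
```

Request:
step_arm([
  [[0.028, 0, -0.004, 0, 0, 0, 0], [0.028, 0, -0.005, 0, 0, 0, 0], [0.028, 0, -0.005, 0, 0, 0, 0], [0.03, 0, 0.0, 0, 0, 0, 0], [0.034, 0, 0.005, 0.0, 0, 0, 0], [0.036, 0, 0.006, 0.05, 0, 0, 0], [0.04, 0, 0.006, 0.1, 0, 0, 0], [0.04, 0, 0.006, 0.14, 0, 0, 0]],
])

```text
time: 39.25
tool_pos: [0.6076, -0.095, 0.3216]
tcp_rot: [3.126, 0.211, 0.006]
wrist_force: [-0.2, 0.6, 0.4]
width: 0.473
```

Request:
step_arm([
  [[0.04, -0.03, -0.03, 0, 0, 0, 0], [0.04, -0.06, -0.06, 0, 0, 0, 0], [0.04, -0.09, -0.1, 0, 0, 0, 0], [0.04, -0.12, -0.14, 0, 0, 0, 0], [0.04, -0.14, -0.19, 0, 0, 0, 0], [0.04, -0.16, -0.24, 0, 0, 0, 0], [0.04, -0.18, -0.28, 0, 0, 0, 0], [0.04, -0.18, -0.28, 0, 0, 0, 0]],
])

```text
time: 40.25
tool_pos: [0.426, -0.3781, 0.3223]
tcp_rot: [3.124, 0.205, 0.005]
wrist_force: [-0.2, 1.1, -0.4]
width: 0.468
```

```bash
python3 c.py; python3 -c "
import cv2
p=cv2.imread('pics/topc.png');q=cv2.imread('pics/sidec.png')
cv2.imwrite('pics/fin.png',cv2.hconcat([cv2.resize(p[150:280,360:490],(400,400)),cv2.resize(q[110:240,290:420],(400,400))]))"
```

```text
40.25 [ 0.426  -0.3781  0.3223] jaw -82.5 zax [ 0.004 -0.01  -1.   ] F [-0.2  1.1 -0.4] w 0.468 q [-0.77  0.02  1.75 -0.    1.36  0.67]
top 44 [393. 177.] [ 0.6027 -0.0948  0.1631] 0.171 ((603.1605224609375, -95.81655883789062), (13.23365306854248, 14.57772445678711), 5.091798782348633)
top 29 [397. 203.] [ 0.54   -0.1054  0.1445] 0.147 ((540.1420288085938, -104.25082397460938), (20.595748901367188, 11.725131034851074), 69.35547637939453)
top 153 [418. 236.] [ 0.4556 -0.1511  0.1581] 0.164 ((455.6968994140625, -151.6757049560547), (86.60113525390625, 10.101683616638184), 8.267845153808594)
wrist 1875 [ 54. 112.] [ 0.4592 -0.1518  0.1551] 0.16 ((456.47039794921875, -150.1747283935547), (89.53305053710938, 11.416975021362305), 7.395218372344971)
side 43 [324. 159.] [ 0.6035 -0.089   0.1577] 0.173 ((604.0606689453125, -90.3194351196289), (12.496521949768066, 17.81512451171875), 21.72618293762207)
side 109 [375. 159.] [ 0.4561 -0.1464  0.1552] 0.163 ((455.6543273925781, -145.5462646484375), (89.75727081298828, 14.741669654846191), 5.325263023376465)
side 18 [344. 165.] [ 0.5398 -0.0979  0.1446] 0.149 ((541.5061645507812, -98.68195343017578), (12.450782775878906, 22.71881675720215), 46.82971954345703)
```

View pics/fin.png

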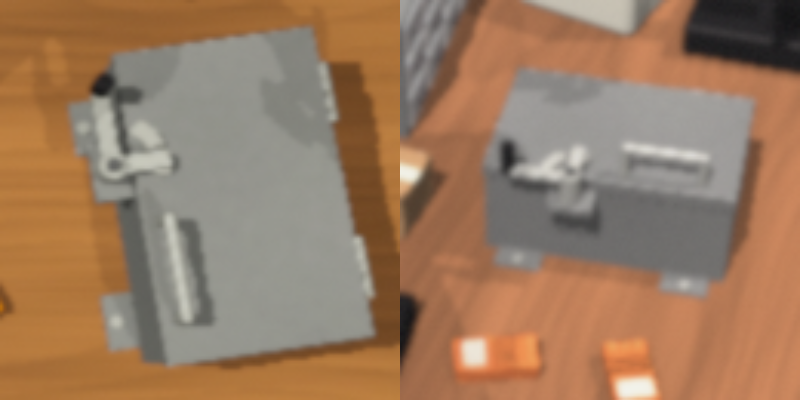

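The fastener grip and lid bar read as they did at the start, when the box was locked (grip z 0.163 against 0.162). I do one bystander check, then hand in.

```bash
python3 a.py | grep -v "0\.[1-3]. px" | grep -E "^top|tape|stapler|mug|torch|handset|carton|block|pack" | cut -c1-130; python3 -c "
from workcell import *
print(finish_job())"
```

```text
top [0.38322004 0.07546607 1.18315287]
pack0 0.94 px 343 250 498 med [0.429 0.024 0.021] ztop 0.024 rect [429.  24.] [44. 83.] 28 bgr [ 59. 150. 209.]
pack0 0.62 px 336 202 438 med [0.56  0.045 0.021] ztop 0.024 rect [562.  45.] [82. 43.] 24 bgr [ 53. 143. 207.]
pack0 0.58 px 398 195 325 med [ 0.549 -0.103  0.138] ztop 0.153 rect [572. -98.] [76. 13.] 6 bgr [144. 154. 154.]
block0 0.55 px 433 214 8275 med [ 0.517 -0.201  0.119] ztop 0.123 rect [ 518. -202.] [264. 208.] 8 bgr [134. 142. 143.]
block0 0.54 px 275 208 204 med [0.547 0.213 0.018] ztop 0.021 rect [548. 217.] [26. 45.] 90 bgr [124. 139.  46.]
tape 0.53 px 281 250 441 med [0.428 0.197 0.024] ztop 0.028 rect [432. 194.] [72. 74.] 90 bgr [139. 152. 168.]
stapler 0.63 px 332 165 354 med [0.665 0.055 0.034] ztop 0.041 rect [669.  56.] [23. 80.] 9 bgr [30. 35. 44.]
mug 0.72 px 438 213 6836 med [ 0.514 -0.214  0.12 ] ztop 0.123 rect [ 520. -215.] [264. 173.] 8 bgr [138. 145. 145.]
mug 0.64 px 258 133 947 med [0.761 0.264 0.045] ztop 0.094 rect [751. 259.] [76. 78.] 71 bgr [115. 126. 133.]
torch 0.93 px 331 127 580 med [0.778 0.06 
[... 550 characters left out ...]
med [0.431 0.204 0.023] ztop 0.027 rect [431. 199.] [74. 76.] 68 bgr [154. 165. 184.]
stapler 0.57 px 287 217 233 med [0.665 0.069 0.034] ztop 0.04 rect [669.  61.] [22. 83.] 10 bgr [43. 46. 55.]
mug 0.67 px 228 251 1213 med [0.754 0.279 0.059] ztop 0.093 rect [752. 265.] [82. 81.] 71 bgr [154. 163. 175.]
torch 0.81 px 254 209 408 med [0.775 0.087 0.031] ztop 0.043 rect [774.  82.] [37. 86.] 15 bgr [66. 70. 81.]
handset 0.6 px 345 358 1424 med [0.341 0.447 0.034] ztop 0.037 rect [337. 439.] [ 59. 115.] 85 bgr [67. 69. 74.]
carton 0.76 px 279 168 1057 med [ 0.774 -0.104  0.057] ztop 0.063 rect [ 782. -128.] [121.  87.] 1 bgr [116. 147. 180.]
the job is handed in; nothing more can be done
None
```

I turned the fastener aside, raised the lid, and put all three loose batteries (one black radio pack and two grey 9-volt blocks) in the box. Then I shut the lid, turned the fastener back into its notch and handed the job in at about 41 s. `finish_job()` reports no verdict.

- **Batteries:** just before closing, the wrist camera showed all three inside the box, and none showed elsewhere on the bench. The ground directly behind the box was never clearly in view.
- **Lid and fastener:** after locking, the lid bar and fastener grip read within about 1 mm of their starting locked positions.
- **Bystanders:** all six read within a few millimetres of where they started. The two orange packs and the turquoise block were left where they were.
- **Checks that disagreed:** none, apart from a few false network labels, such as calling the lid a "mug" or "block". The positions ruled these out.

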